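# Load a table foot into the sprung drilling jig

### The arm

A 6-joint arm with a two-finger parallel gripper is mounted at the origin on the work surface. World frame = base frame: x ahead of the robot, y to its left, z up, the work surface at z = 0. Lengths are in m, angles in rad, forces in N, time in s.
With the tool pointing down it reaches from about 0.25 to 0.725 m from the base axis. Payload 4 kg.
Tool frame: the origin (TCP) lies at the very end of the fingers, on their centre line; the grasp point (between the pads) lies 19 mm behind it; x points along the fingers, z is the direction in which the jaws open and shut, and the axes are right-handed (so a half turn about x gives the same grasp; the last joint's range is limited). The gripper opens to 85 mm and grips with 20 to 120 N. Pads are 22 mm wide; open, the fingers measure 114 mm over their backs; the gripper's body (76 mm by 85 mm) begins 54 mm behind the grasp point. The pads swing forward as they close: fully open they stand 13 mm farther back than shut.
Start: joints at [-1.1, 0.241, 0.005, 1.335, 0, 1.571], TCP at [0.227, -0.446, 0.231] pointing down, gripper open.
Joint ranges: [-2.72, 2.72], [-1.05, 1.87], [-1.09, 1.28], [-1.99, 2.15], [-1.42, 1.44], [-3.14, 3.14]. Speed limits (rad/s): [2.79, 2.79, 3.14, 3.14, 3.14, 3.14].

### API

Orientations are given as a unit quaternion [x, y, z, w].
In Python, from workcell import bot gives the robot as it stands.
- The arm moves only by the tool step_arm, never from a script. Its argument "series" is a list of rows, each an object of numbers: "x", "y", "z": the shift along the world's x, y, z in cm; "twist": the turn about the world's z in degrees; "jaw": the finger opening in cm, from 0 to 8.54. In form: [{"x": .., "y": .., "z": .., "twist": .., "jaw": ..}, ...]. A call has 1 to 10 rows; each row is the pose to reach, as a shift and turn from the pose measured when the call began; what a row does not reach only later rows make up. A row lasts 1/12 s, in which the tool goes at most 41.7 mm and 7.16 degrees, less where a joint would pass 70% of its speed; a pose out of reach is approached as far as the arm can. A call with a gripper value outside its range is refused whole. The fingers move at their own pace and stop on an object; the grip force is fixed at half the most. Time passes only in rows, so rows that repeat a pose let the fingers close. It gives the time, the measured TCP pose, the force and the opening at its end, in the units of the state.
- bot.get_obs(): the state, without advancing time (a new reading comes with each control period).
- bot.camera(name): name is "scene" or "side" or "wrist"; returns (picture, depth): 400x640x3 uint8, red, green, blue; 400x640 float32, m along the optical axis (not along the pixel's ray), 0 where there is no reading.
- bot.camera_info(name): a dict with "camera_matrix" (3x3 intrinsics, pixels), "D" ([k1, k2, p1, p2, k3] as OpenCV has them; the pictures are not rectified), "R" (3x3) and "t" (3): a world point X has camera coordinates R X + t; the wrist camera has in their place "mount" (4x4, takes a point from camera to tool coordinates, whose origin is the TCP and whose axes are the tool frame's). Camera axes: x right, y down, z forward; pixel columns grow to the right and rows downward; lengths in m; the calibration is good to about 2 mm. A picture is of the moment at which its call begins: read the wrist's pose just before it. camera_info takes no time and is no camera call.
- bot.job_done(): hands the job in, once; it reports no verdict.
The state is a dict: "clock": time; "joint_pos": joint angles; "joint_vel": joint speeds; "tau": joint torques, N m; "eef_pos": TCP position; "tool_rot": TCP orientation; "ft_force": force on the tool from outside, world axes, zero at the start; "ft_torque": the same for the moment, N m; "grip_width": finger opening in m.
Only numpy, scipy, OpenCV 4.12 (cv2) and the standard library are available. Lean on these libraries where they do the work, as an engineer would, in place of code of your own. Each camera call takes 0.05 s, during which the arm holds its last target.

### The job

Load the wooden foot with the square tenon into the sprung jig: press its tall jaw back, set the foot down between the jaw and the low fence, tenon up, and let go, so that the jaw holds it flat on the base board, flush against the fence and about the middle of its length. Leave the foot with the round tenon where it stands.

Things in the scene. Friction and masses are not known exactly. Their poses are not given: they have to be found in the camera images.
- foot: The part to load: pale wooden foot, square base 56 x 56 x 30 mm with a square tenon 26 x 26 mm, 42 mm tall, on its middle (72 mm high in all, about 80 g). Origin: centre of the underside; z up through the tenon, x and y square to the faces of base and tenon. Any quarter turn will do. It stands near the round-tenoned foot and a plain 56 x 56 x 30 mm blank, at least 0.1 m between centres.
- round_foot: Bystander: the same base, 56 x 56 x 30 mm, but with a round tenon 26 mm in diameter and 42 mm tall. Origin: centre of the underside, z up. Stays where it is.
- jig: Wooden jig fixed to the table. Origin: at table height below the seat centre (where the foot's centre belongs). Board 150 mm in x, y -70 to +135 mm, top at z = 18 mm. Low fence, 90 mm in x: y -50 to -28 mm, top z = 38 mm, black line at its middle x = 0. Tall sprung jaw, 80 mm in x: at rest y +2 to +24 mm (gap to fence 30 mm), top z = 88 mm. Back block: y 110 to 132 mm, top z = 78 mm.
- jaw (a joint): Travel of the sprung jaw along the jig's +y, in m: 0 at rest, 0.026 with the foot seated, 0.055 at the stop. The spring returns it with about 4 N at 0, 6.6 N at 0.026 and 9.5 N at 0.055; it never stays back by itself. Taller than the fence, it can be pressed with the side of the held foot just above the fence.
Things that resemble listed ones, but are neither listed nor needed, are in the scene too. What is shaped like the foot but black or red is not meant.

How it is judged:
By the outcome, as a careful person would: the job done as asked, in the order asked, and still so for the second after the job is handed in, with the robot touching nothing.
It also fails if it takes over 38 s, if anything falls off the work surface, if the arm or the gripper's body presses on something with over 40 N, if the wrist force passes 120 N, or if a joint passes its speed limit or range.

## Working session

There is one attempt and no reset: what is moved stays moved. The work goes in short steps, Python scripts to look and compute and a tool call to move; the robot and the scene stay as the last step left them, time stands still between calls to the robot, and variables do not carry over. Pictures are saved under pics/ and viewed, and the job is handed in when it is done.

Besides the shell and the picture viewer there is one more tool, called after "Emit:" as name(argument=value, ...), one argument or row to a line, values as JSON. step_arm: Moves the arm, as the interface text tells. Its arguments: {"type":"object","properties":{"series":{"type":"array","items":{"type":"object","properties":{"x":{"type":"number"},"y":{"type":"number"},"z":{"type":"number"},"twist":{"type":"number"},"jaw":{"type":"number"}}}}},"required":["series"]}

```bash
mkdir -p pics; ls; python3 - <<'E'
from workcell import bot
import cv2,numpy as np
print(bot.get_obs())
for n in ["scene","side"]:
    p,d=bot.camera(n); cv2.imwrite(f"pics/{n}0.png",p[...,::-1]); np.savez(f"{n}0.npz",p=p,d=d)
    print(n,bot.camera_info(n))
print(bot.camera_info("wrist"))
E
```

```text
pics
{'clock': 0.0, 'joint_pos': array([-1.10000381e+00,  2.41443038e-01,  3.75854638e-03,  1.33520231e+00,
       -2.56014876e-05,  1.57080626e+00]), 'joint_vel': array([ 0.00045087,  0.00101227, -0.00209255,  0.00119301, -0.00129669,
        0.00062762]), 'tau': array([-9.86008999e-04, -3.72321439e+01,  2.52406096e+01,  1.69925083e-02,
       -1.13764881e-04,  2.31063808e-07]), 'eef_pos': array([ 0.22650962, -0.44505829,  0.23041104]), 'tool_rot': array([ 0.36997821,  0.60345783, -0.36922102,  0.60218818]), 'ft_force': array([0.31762363, 0.21581205, 0.18577153]), 'ft_torque': array([-0.00330389, -0.03030085,  0.03041259]), 'grip_width': 0.08510961456293316}
scene {'camera_matrix': array([[454.14412566,   0.        , 320.32463179],
       [  0.        , 454.14412566, 191.057266  ],
       [  0.        ,   0.        ,   1.        ]]), 'D': array([-0.01487028,  0.        ,  0.        ,  0.        ,  0.        ]), 'R': array([[ 0.80529854,  0.59257667,  0.01863217],
       [ 0.44656812, -0.58560543, -0.67649331],
       [-0.38996305,  0.55309961, -0.73621304]]), 't': array([-0.35072773
[... 400 characters left out ...]
8399591,  0.72675548, -0.68174127]]), 't': array([-5.19981283e-01, -3.54219686e-04,  8.78661082e-01])}
{'camera_matrix': array([[295.28644106,   0.        , 317.62003922],
       [  0.        , 295.28644106, 191.31060941],
       [  0.        ,   0.        ,   1.        ]]), 'D': array([0.01733188, 0.        , 0.        , 0.        , 0.        ]), 'mount': array([[ 6.69881497e-04, -2.85323557e-01,  9.58431019e-01,
        -1.43274719e-01],
       [ 4.46882100e-06, -9.58431234e-01, -2.85323624e-01,
         7.19909554e-02],
       [ 9.99999776e-01,  1.95416073e-04, -6.40760290e-04,
         6.16330802e-04],
       [ 0.00000000e+00,  0.00000000e+00,  0.00000000e+00,
         1.00000000e+00]])}
```

View pics/scene0.png

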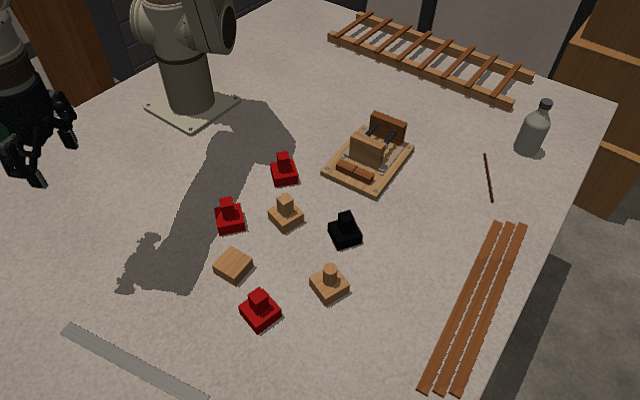

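View pics/side0.png

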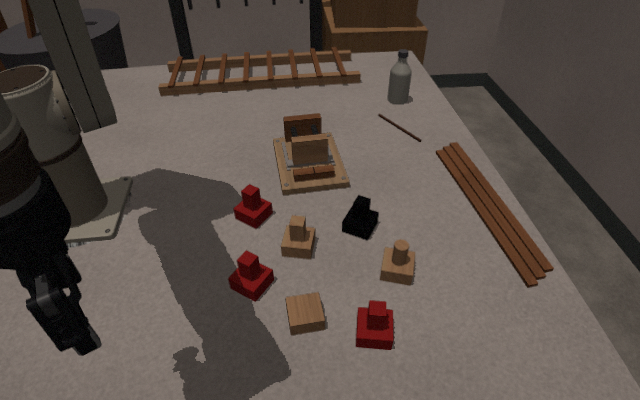

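The scene picture shows the pale square-tenon foot near (286,212), the round one near (330,280), the blank at (233,265) and the jig at (368,160). The side picture shows them at (298,238), (399,262), (305,312) and (311,162). Next I'll enlarge these areas and measure.

```bash
cat > h.py <<'E'
import numpy as np,cv2
from workcell import bot
def cloud(n,f):
    z=np.load(f); p,d=z['p'],z['d']; c=bot.camera_info(n)
    v,u=np.mgrid[:400,:640]
    q=cv2.undistortPoints(np.stack([u.ravel(),v.ravel()],1).astype(float)[:,None],c['camera_matrix'],c['D'])[:,0]
    X=np.c_[q,np.ones(len(q))]*d.ravel()[:,None]
    W=(X-c['t'])@c['R']
    W[d.ravel()==0]=np.nan
    return W.reshape(400,640,3),p
def ray(n,uv,z):
    c=bot.camera_info(n)
    q=cv2.undistortPoints(np.array(uv,float).reshape(-1,1,2),c['camera_matrix'],c['D'])[:,0]
    D=np.c_[q,np.ones(len(q))]@c['R']; o=-c['R'].T@c['t']
    return o+D*((z-o[2])/D[:,2])[:,None]
E
python3 - <<'E'
from h import *
for n,(a,b,w,hh) in {"scene":(255,100,170,130),"side":(230,100,170,170)}.items():
    W,p=cloud(n,n+"0.npz")
    s=800//w if n=="scene" else 3
    cv2.imwrite(f"pics/{n}_crop.png",cv2.resize(p[b:b+hh,a:a+w],None,fx=s,fy=s,interpolation=cv2.INTER_CUBIC)[...,::-1])
W,_=cloud("scene","scene0.npz")
for u,v in [(286,198),(286,218),(330,266),(233,262),(368,148),(355,172),(400,180),(390,130)]: print(u,v,W[v,u].round(4))
W,_=cloud("side","side0.npz")
for u,v in [(298,220),(298,240),(400,245),(305,310),(311,145),(313,178)]: print(u,v,W[v,u].round(4))
E
```

```text
286 198 [ 0.4628 -0.1579  0.0713]
286 218 [ 0.474  -0.174   0.0306]
330 266 [ 0.6305 -0.2377  0.0721]
233 262 [ 0.4629 -0.3203  0.0321]
368 148 [0.5158 0.0719 0.0733]
355 172 [0.5181 0.0191 0.0393]
400 180 [ 0.5963  0.1003 -0.0044]
390 130 [0.5149 0.1766 0.0568]
298 220 [ 0.4641 -0.1611  0.0716]
298 240 [ 0.4615 -0.1741  0.0329]
400 245 [ 0.6311 -0.2438  0.0726]
305 310 [ 0.4606 -0.3238  0.0288]
311 145 [0.5113 0.0693 0.0746]
313 178 [0.5094 0.0162 0.0235]
```

View pics/scene_crop.png

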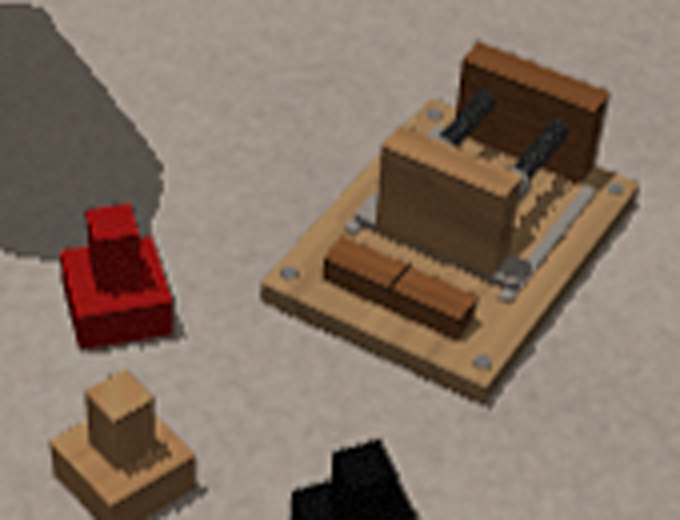

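View pics/side_crop.png

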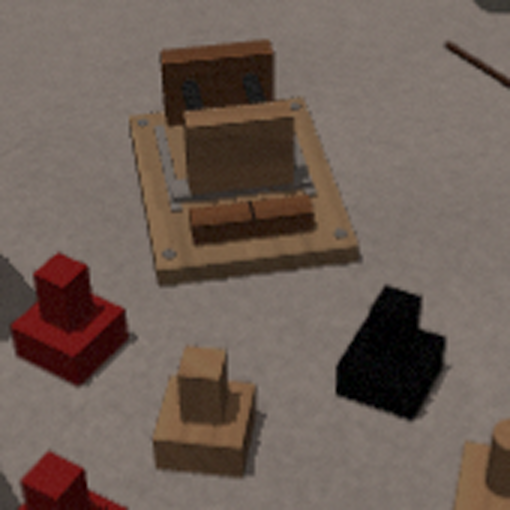

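```bash
python3 - <<'E'
from h import *
S={n:cloud(n,n+"0.npz") for n in("scene","side")}
def rect(P):
    r=cv2.minAreaRect((P[:,:2]*1000).astype(np.float32)); return np.round(r[0],1),np.round(r[1],1),round(r[2],1),len(P)
for n,(W,p) in S.items():
    P=W.reshape(-1,3)
    g=lambda c,r,z0,z1: P[(np.hypot(P[:,0]-c[0],P[:,1]-c[1])<r)&(P[:,2]>z0)&(P[:,2]<z1)]
    print(n,"tenon",rect(g((.463,-.16),.05,.068,.078)),"base",rect(g((.463,-.16),.055,.026,.034)))
    b=lambda x0,x1,y0,y1,z0,z1:P[(P[:,0]>x0)&(P[:,0]<x1)&(P[:,1]>y0)&(P[:,1]<y1)&(P[:,2]>z0)&(P[:,2]<z1)]
    print("board",rect(b(.38,.64,-.08,.25,.012,.0225)),"jaw top",rect(b(.38,.64,.03,.15,.084,.095)),"fence",rect(b(.38,.64,-.05,.06,.034,.042)),"back",rect(b(.38,.64,.12,.25,.074,.083)))
E
```

```text
scene tenon (array([ 462.6, -162.6]), array([26.9, 27.6]), 71.6, 140) base (array([ 462.8, -161.2]), array([57.6, 57. ]), 74.5, 355)
board (array([488.6,  63.2]), array([193.8, 276. ]), 2.6, 2063) jaw top (array([508.6,  79.9]), array([79.9, 26.7]), 4.6, 261) fence (array([511.6,  28.3]), array([89.9, 27.2]), 4.6, 311) back (array([501.7, 186.7]), array([90.2, 25.8]), 3.0, 253)
side tenon (array([ 462.3, -162.3]), array([28. , 26.7]), 77.7, 160) base (array([ 462.4, -162.4]), array([58.4, 56.1]), 75.0, 467)
board (array([489.5,  62.2]), array([191.4, 276.5]), 2.4, 1797) jaw top (array([508.2,  78.8]), array([79.5, 26.9]), 5.0, 249) fence (array([511.9,  26.9]), array([89.9, 28. ]), 4.1, 301) back (array([501.3, 186.7]), array([89.8, 26. ]), 4.8, 232)
```

The crops confirm the pale foot with a square tenon (side crop 203,370) and the jig with its fence line at (250,210). Now I'll fit the known solid models to both depth clouds for exact poses.

```bash
cat >> h.py <<'E'
from scipy.optimize import least_squares
def sdf(P,boxes):
    ds=[]
    for b in boxes:
        b=np.array(b,float); c=(b[::2]+b[1::2])/2; h=(b[1::2]-b[::2])/2
        q=abs(P-c)-h
        ds.append(np.linalg.norm(np.maximum(q,0),axis=1)+np.minimum(q.max(1),0))
    return np.min(ds,0)
FOOT=[(-28,28,-28,28,0,30),(-13,13,-13,13,30,72)]
def JIG(j=0): return [(-75,75,-70,135,0,18),(-45,45,-50,-28,18,38),(-40,40,2+j,24+j,20,88),(-45,45,110,132,18,78)]
def fit(P,boxes,x0):
    def res(x):
        c,s=np.cos(x[2]),np.sin(x[2]); Q=(P-[x[0],x[1],x[3]])
        Q=np.c_[c*Q[:,0]+s*Q[:,1],-s*Q[:,0]+c*Q[:,1],Q[:,2]]
        return sdf(Q,boxes)
    r=least_squares(res,x0,loss='soft_l1',f_scale=1.5,x_scale=[1,1,.02,1])
    return r.x[:2].round(2),np.degrees(r.x[2]).round(2),r.x[3].round(2),"med",np.median(abs(res(r.x))).round(2),len(P)
E
python3 - <<'E'
from h import *
A=[]
for n in("scene","side"):
    W,_=cloud(n,n+"0.npz"); A.append(W.reshape(-1,3)*1000)
for P in A+[np.vstack(A)]:
    F=P[(np.hypot(P[:,0]-462.5,P[:,1]+162)<44)&(P[:,2]>6)]
    J=P[(abs(P[:,0]-507)<95)&(P[:,1]>-20)&(P[:,1]<215)&(P[:,2]>8)]
    print("foot",fit(F,FOOT,[462,-162,-.26,0])); print("jig",fit(J,JIG(),[509,66,.07,0]))
E
```

```text
foot (array([ 461.68, -161.18]), np.float64(-14.64), np.float64(0.02), 'med', np.float64(0.64), 887)
jig (array([508.81,  67.11]), np.float64(3.66), np.float64(0.21), 'med', np.float64(0.94), 4546)
foot (array([ 462.23, -161.73]), np.float64(-14.88), np.float64(-0.44), 'med', np.float64(0.52), 1087)
jig (array([509.15,  66.51]), np.float64(3.6), np.float64(0.06), 'med', np.float64(0.85), 4294)
foot (array([ 461.8 , -161.49]), np.float64(-14.75), np.float64(-0.24), 'med', np.float64(0.6), 1974)
jig (array([508.92,  66.78]), np.float64(3.65), np.float64(0.13), 'med', np.float64(0.91), 8840)
```

```bash
python3 - <<'E'
from h import *
from scipy.spatial.transform import Rotation as R
o=bot.get_obs(); M=R.from_quat(o['tool_rot']).as_matrix(); print(M.round(3)); z=M[:,2]; print("open dir deg",np.degrees(np.arctan2(z[1],z[0])))
print("to foot cm",(np.array([.4619,-.1615])-o['eef_pos'][:2])*100)
A=np.vstack([cloud(n,n+"0.npz")[0].reshape(-1,3)*1000 for n in("scene","side")])
# neighbours in foot frame
Q=A-[462,-161.5,0]; a=np.radians(-14.75);c,s=np.cos(a),np.sin(a); Q=np.c_[c*Q[:,0]+s*Q[:,1],-s*Q[:,0]+c*Q[:,1],Q[:,2]]
for z0 in (10,36):
  q=Q[(np.hypot(Q[:,0],Q[:,1])<150)&(np.hypot(Q[:,0],Q[:,1])>45)&(Q[:,2]>z0)]
  h,_,_=np.histogram2d(q[:,0],q[:,1],bins=[np.arange(-150,151,25)]*2); print(h.astype(int))
E
```

```text
[[-0.001  0.891  0.454]
 [ 0.002  0.454 -0.891]
 [-1.     0.    -0.002]]
open dir deg -63.02588286332532
to foot cm [23.53522821 28.36108672]
[[  0   0   0   0   0   0   0   4  98   0   0   0]
 [  0   2   0   0   0   0   0 118 386  80   3   0]
 [  1 312  46  19   0   0   0 148 496 173   0   0]
 [153 623 312  24   0   0   0   0   6  61   0   0]
 [ 43 252 279   0   0   0   0   0   0   0   0   0]
 [  0   0   0   0   0   0   0   0   0   0   0   0]
 [171   0   0   0   0   0   0   0   0   0   0   0]
 [242  10   0   0   0   0   0   0   0   0   0   0]
 [105  28   0   0   0   0   0   0   0   0   0   0]
 [  0   0   0   0   0   0   0 124 190  24   0   0]
 [  0   0   0   0   0   0   0 222 603  70   0   0]
 [  0   0   0   0   0   0   0 132 197  25   0   0]]
[[  0   0   0   0   0   0   0   0   0   0   0   0]
 [  0   0   0   0   0   0   0   0 273  61   0   0]
 [  0  69  22   0   0   0   0   0 206  59   0   0]
 [  0 397 237   0   0   0   0   0   0   0   0   0]
 [  0   0  18   0   0   0   0   0   0   0   0   0]
 [  0   0   0   0   0   0   0   0   0   0   0   0]
 [  0   0   0   0   0   0   0   0   0   0   0   0]
 [  0   0   0   0   0   0   0   0   0   0   0   0]
 [  0   0   0   0   0   0   0   0   0   0   0   0]
 [  0   0   0   0   0   0   0   0  42   0   0   0]
 [  0   0   0   0   0   0   0   0 486  59   0   0]
 [  0   0   0   0   0   0   0   0  60  19   0   0]]
```

Emit:
step_arm(
  series=[
    {"x":2.4,"y":2.8,"z":0,"twist":5,"jaw":6},
    {"x":5.2,"y":6.3,"z":0,"twist":11,"jaw":6},
    {"x":8,"y":9.7,"z":0,"twist":17,"jaw":6},
    {"x":10.6,"y":12.8,"z":0,"twist":23,"jaw":6},
    {"x":13.2,"y":15.9,"z":-1,"twist":29,"jaw":6},
    {"x":15.8,"y":19,"z":-2,"twist":35,"jaw":6},
    {"x":18.4,"y":22.2,"z":-4,"twist":40,"jaw":6},
    {"x":21,"y":25.3,"z":-6,"twist":45,"jaw":6},
    {"x":23,"y":27.7,"z":-8,"twist":48.3,"jaw":6},
    {"x":23.5,"y":28.4,"z":-9,"twist":48.3,"jaw":6},
  ],
)

```text
clock: 0.93
eef_pos: [0.4629, -0.1575, 0.1384]
tool_rot: [0.089, 0.703, -0.088, 0.7]
ft_force: [-0.1, -0.9, 0.3]
grip_width: 0.06
```

Emit:
step_arm(
  series=[
    {"x":0,"y":0,"z":0,"twist":0,"jaw":6},
  ],
)

```text
clock: 1.02
eef_pos: [0.4624, -0.1543, 0.1351]
tool_rot: [0.088, 0.705, -0.085, 0.699]
ft_force: [-0.7, -0.4, -0.7]
grip_width: 0.0601
```

```bash
cat >> h.py <<'E'
from scipy.spatial.transform import Rotation as Rn
def st():
    o=bot.get_obs(); M=Rn.from_quat(o['tool_rot']).as_matrix(); z=M[:,2]
    print("t",o['clock'],"tcp",(o['eef_pos']*1000).round(1),"open",np.degrees(np.arctan2(z[1],z[0])).round(2),"tilt",M[:,0].round(3),"F",o['ft_force'].round(1),"T",o['ft_torque'].round(2),"w",round(o['grip_width']*1000,1))
    return o
def wcloud(name):
    o=bot.get_obs(); p,d=bot.camera("wrist"); cv2.imwrite(f"pics/{name}.png",p[...,::-1])
    c=bot.camera_info("wrist"); v,u=np.mgrid[:400,:640]
    q=cv2.undistortPoints(np.stack([u.ravel(),v.ravel()],1).astype(float)[:,None],c['camera_matrix'],c['D'])[:,0]
    X=np.c_[q,np.ones(len(q))]*d.ravel()[:,None]; m=c['mount']
    T=X@m[:3,:3].T+m[:3,3]; W=T@Rn.from_quat(o['tool_rot']).as_matrix().T+o['eef_pos']
    return W[d.ravel()>0]*1000
E
python3 - <<'E'
from h import *
st(); P=wcloud("w1")
F=P[(np.hypot(P[:,0]-462.5,P[:,1]+162)<44)&(P[:,2]>6)&(P[:,2]<80)]
print(fit(F,FOOT,[462,-162,-.26,0]))
E
```

```text
t 1.0167 tcp [ 462.4 -154.3  135.1] open -14.09 tilt [-0.008  0.005 -1.   ] F [-0.7 -0.4 -0.7] T [-0.06  0.01  0.01] w 60.1
(array([ 461.23, -161.88]), np.float64(-14.96), np.float64(0.65), 'med', np.float64(0.32), 4246)
```

View pics/w1.png

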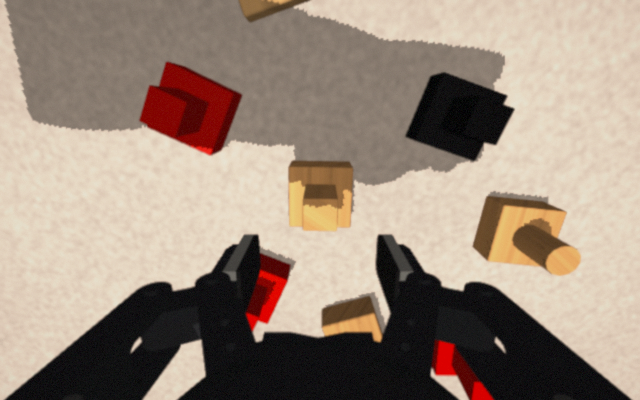

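Emit:
step_arm(
  series=[
    {"x":-0.1,"y":-0.7,"z":-1.5,"twist":-0.7,"jaw":6},
    {"x":-0.1,"y":-0.7,"z":-3,"twist":-0.7,"jaw":6},
    {"x":-0.1,"y":-0.7,"z":-4,"twist":-0.7,"jaw":6},
    {"x":-0.1,"y":-0.7,"z":-4,"twist":-0.7,"jaw":6},
    {"x":-0.1,"y":-0.7,"z":-4,"twist":-0.7,"jaw":6},
  ],
)

```text
clock: 1.48
eef_pos: [0.4605, -0.1627, 0.0962]
tool_rot: [0.093, 0.704, -0.091, 0.698]
ft_force: [0.1, 0.5, 0.1]
grip_width: 0.0599
```

```bash
python3 -c "
from h import *
st()"
```

```text
t 1.4833 tcp [ 460.5 -162.7   96.2] open -14.92 tilt [-0.008  0.005 -1.   ] F [0.1 0.5 0.1] T [-0.01 -0.02 -0.04] w 59.9
```

Emit:
step_arm(
  series=[
    {"x":0.1,"y":0.1,"z":-1.5,"twist":0.1,"jaw":6},
    {"x":0.1,"y":0.1,"z":-3,"twist":0.1,"jaw":6},
    {"x":0.1,"y":0.1,"z":-4.5,"twist":0.1,"jaw":6},
    {"x":0.1,"y":0.1,"z":-5.5,"twist":0.1,"jaw":6},
    {"x":0.1,"y":0.1,"z":-6.1,"twist":0.1,"jaw":6},
    {"x":0.1,"y":0.1,"z":-6.1,"twist":0.1,"jaw":6},
    {"x":0.1,"y":0.1,"z":-6.1,"twist":0.1,"jaw":6},
  ],
)

```text
clock: 2.07
eef_pos: [0.4619, -0.162, 0.0357]
tool_rot: [0.092, 0.704, -0.09, 0.698]
ft_force: [0.3, -0.0, -0.0]
grip_width: 0.0601
```

```bash
python3 -c "
from h import *
st()"
```

```text
t 2.0667 tcp [ 461.9 -162.    35.7] open -14.83 tilt [-0.008  0.004 -1.   ] F [ 0.3 -0.  -0. ] T [ 0.   -0.03  0.06] w 60.1
```

Emit:
step_arm(
  series=[
    {"jaw":2},
    {"jaw":2},
    {"jaw":2},
    {"jaw":2},
    {"jaw":2},
    {"jaw":2},
    {"jaw":2},
    {"jaw":2},
  ],
)

```text
$.series[0]: bad value
```

```bash
python3 -c "
from h import *
st()"
```

```text
t 2.0667 tcp [ 461.9 -162.    35.7] open -14.83 tilt [-0.008  0.004 -1.   ] F [ 0.3 -0.  -0. ] T [ 0.   -0.03  0.06] w 60.1
```

Emit:
step_arm(
  series=[
    {"x":0,"y":0,"z":0,"twist":0,"jaw":1},
    {"x":0,"y":0,"z":0,"twist":0,"jaw":1},
    {"x":0,"y":0,"z":0,"twist":0,"jaw":1},
    {"x":0,"y":0,"z":0,"twist":0,"jaw":1},
    {"x":0,"y":0,"z":0,"twist":0,"jaw":1},
    {"x":0,"y":0,"z":0,"twist":0,"jaw":1},
    {"x":0,"y":0,"z":0,"twist":0,"jaw":1},
  ],
)

```text
clock: 2.65
eef_pos: [0.4625, -0.1622, 0.0366]
tool_rot: [0.092, 0.704, -0.09, 0.699]
ft_force: [-0.2, 0.1, 6.1]
grip_width: 0.0256
```

```bash
python3 -c "
from h import *
st()"
```

```text
t 2.65 tcp [ 462.5 -162.2   36.6] open -14.82 tilt [-0.006  0.004 -1.   ] F [-0.2  0.1  6.1] T [-0.01  0.1   0.04] w 25.6
```

Emit:
step_arm(
  series=[
    {"x":0,"y":0,"z":1,"twist":0,"jaw":1},
    {"x":0,"y":0,"z":2.5,"twist":0,"jaw":1},
    {"x":0,"y":0,"z":4.5,"twist":0,"jaw":1},
    {"x":0,"y":0,"z":6.5,"twist":0,"jaw":1},
    {"x":0,"y":0,"z":8,"twist":0,"jaw":1},
    {"x":0,"y":0,"z":9,"twist":0,"jaw":1},
    {"x":0,"y":0,"z":9,"twist":0,"jaw":1},
  ],
)

```text
clock: 3.23
eef_pos: [0.464, -0.1627, 0.129]
tool_rot: [0.092, 0.702, -0.091, 0.7]
ft_force: [1.1, -0.1, -1.0]
grip_width: 0.0251
```

```bash
python3 -c "
from h import *
st(); P=wcloud('w2')"
```

```text
t 3.2333 tcp [ 464.  -162.7  129. ] open -14.83 tilt [-0.002  0.002 -1.   ] F [ 1.1 -0.1 -1. ] T [ 0.05 -0.01 -0.01] w 25.1
```

View pics/w2.png

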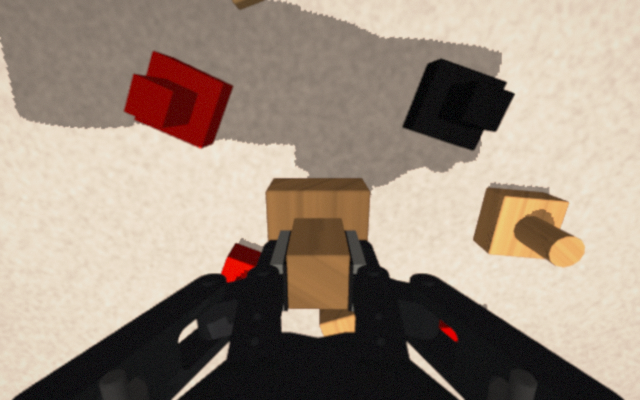

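The foot is held squarely at (318,265), centred between the fingers. Moving in front of the jig's jaw.

Emit:
step_arm(
  series=[
    {"x":0.5,"y":1.8,"z":0,"twist":2,"jaw":1},
    {"x":1.2,"y":4.8,"z":0,"twist":5,"jaw":1},
    {"x":2,"y":8,"z":0,"twist":8.5,"jaw":1},
    {"x":2.8,"y":11.4,"z":0,"twist":12,"jaw":1},
    {"x":3.6,"y":14.6,"z":0,"twist":15,"jaw":1},
    {"x":4.3,"y":17.2,"z":0,"twist":17.5,"jaw":1},
    {"x":4.7,"y":18.8,"z":0,"twist":18.5,"jaw":1},
    {"x":4.7,"y":19.2,"z":0,"twist":18.5,"jaw":1},
    {"x":4.7,"y":19.2,"z":0,"twist":18.5,"jaw":1},
    {"x":4.7,"y":19.2,"z":0,"twist":18.5,"jaw":1},
  ],
)

```text
clock: 4.12
eef_pos: [0.5091, 0.0292, 0.1265]
tool_rot: [-0.022, 0.709, 0.023, 0.704]
ft_force: [-0.6, -1.7, -0.9]
grip_width: 0.0253
```

```bash
cat >> h.py <<'E'
def injig(j=(509.,66.8,3.65)):
    o=st(); a=np.radians(j[2]); d=o['eef_pos'][:2]*1000-j[:2]
    print("tcp in jig",np.round([np.cos(a)*d[0]+np.sin(a)*d[1],-np.sin(a)*d[0]+np.cos(a)*d[1]],1),"foot bottom z",(o['eef_pos'][2]*1000-36.6).round(1))
E
python3 -c "
from h import *
injig(); P=wcloud('w3')
J=P[(abs(P[:,0]-507)<95)&(P[:,1]>40)&(P[:,1]<215)&(P[:,2]>8)&(P[:,2]<95)]
print('jig',fit(J,JIG(),[509,66,.07,0]))"
```

```text
t 4.1167 tcp [509.1  29.2 126.5] open 3.67 tilt [-0.007  0.001 -1.   ] F [-0.6 -1.7 -0.9] T [-0.06 -0.02 -0.02] w 25.3
tcp in jig [ -2.3 -37.6] foot bottom z 89.9
jig (array([507.42,  71.77]), np.float64(3.38), np.float64(0.88), 'med', np.float64(0.75), 32894)
```

View pics/w3.png

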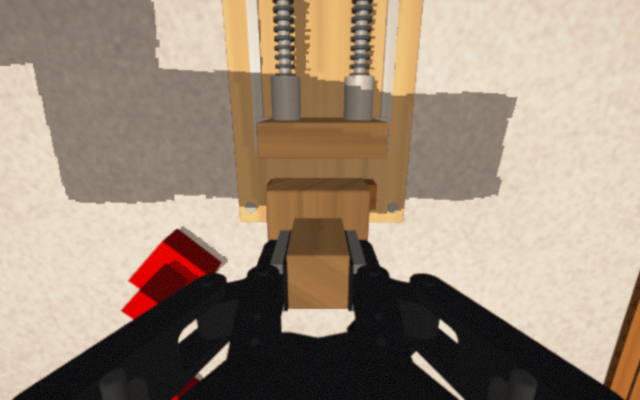

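```bash
python3 -c "
from h import *
P=wcloud('w4')
def J(P,j):
    a=np.radians(3.65);d=P-[509,66.8,0];return np.c_[np.cos(a)*d[:,0]+np.sin(a)*d[:,1],-np.sin(a)*d[:,0]+np.cos(a)*d[:,1],P[:,2]]
Q=J(P,0)
m=(Q[:,2]>82)&(Q[:,2]<93)&(abs(Q[:,0])<60)&(Q[:,1]>-5)&(Q[:,1]<40)
q=Q[m]; print('jawtop wrist',np.percentile(q,[2,50,98],axis=0).round(1).tolist(),len(q))
m=(Q[:,2]>14)&(Q[:,2]<22)&(abs(Q[:,0])<100)&(Q[:,1]>-60)
q=Q[m]; print('board wrist',np.percentile(q,[1,50,99],axis=0).round(1).tolist(),len(q))
for n in('scene','side'):
    A,_=cloud(n,n+'0.npz');Q=J(A.reshape(-1,3)*1000,0)
    q=Q[(Q[:,2]>84)&(Q[:,2]<93)&(abs(Q[:,0])<60)&(Q[:,1]>-5)&(Q[:,1]<40)]; print(n,np.percentile(q,[2,50,98],axis=0).round(1).tolist(),len(q))
"
```

```text
jawtop wrist [[-38.5, 2.2, 85.5], [-0.1, 13.2, 88.7], [37.7, 23.6, 90.0]] 4804
board wrist [[-73.8, -56.0, 17.0], [-0.2, 53.2, 18.8], [73.2, 106.2, 21.8]] 23426
scene [[-38.0, 0.8, 84.4], [2.8, 10.9, 87.9], [39.4, 23.5, 90.4]] 261
side [[-39.0, -0.3, 84.4], [0.1, 9.5, 87.9], [38.0, 22.5, 89.8]] 249
```

The jaw top as seen by the wrist camera (y 2.2 to 23.6, x ±38 in jig axes) agrees with the jig pose, so I'll lower to just above the fence.

Emit:
step_arm(
  series=[
    {"x":0.1,"y":0,"z":-1,"twist":0,"jaw":1},
    {"x":0.2,"y":0,"z":-2.5,"twist":0,"jaw":1},
    {"x":0.2,"y":0,"z":-3.8,"twist":0,"jaw":1},
    {"x":0.2,"y":0,"z":-4.6,"twist":0,"jaw":1},
    {"x":0.2,"y":0,"z":-4.6,"twist":0,"jaw":1},
    {"x":0.2,"y":0,"z":-4.6,"twist":0,"jaw":1},
    {"x":0.2,"y":0,"z":-4.6,"twist":0,"jaw":1},
  ],
)

```text
clock: 4.8
eef_pos: [0.5119, 0.0282, 0.0814]
tool_rot: [-0.021, 0.709, 0.022, 0.705]
ft_force: [0.6, 0.3, 0.1]
grip_width: 0.0254
```

```bash
python3 - <<'E'
from h import *
injig()
p,d=bot.camera("side"); cv2.imwrite("pics/s5.png",cv2.resize(p[90:230,230:400],None,fx=4,fy=4,interpolation=cv2.INTER_CUBIC)[...,::-1])
np.savez("side5.npz",p=p,d=d)
E
```

```text
t 4.8 tcp [511.9  28.2  81.4] open 3.55 tilt [-0.005  0.001 -1.   ] F [0.6 0.3 0.1] T [0.03 0.01 0.01] w 25.4
tcp in jig [  0.5 -38.7] foot bottom z 44.8
```

View pics/s5.png

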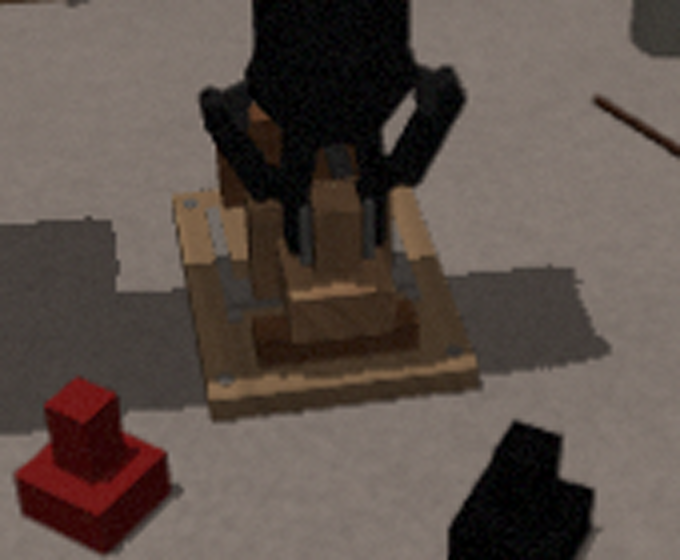

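Emit:
step_arm(
  series=[
    {"x":-0.05,"y":0.6,"z":0,"twist":0.1,"jaw":1},
    {"x":-0.1,"y":1.2,"z":0,"twist":0.1,"jaw":1},
    {"x":-0.15,"y":1.8,"z":0,"twist":0.1,"jaw":1},
    {"x":-0.2,"y":2.4,"z":0,"twist":0.1,"jaw":1},
    {"x":-0.25,"y":3.0,"z":0,"twist":0.1,"jaw":1},
    {"x":-0.3,"y":3.6,"z":0,"twist":0.1,"jaw":1},
    {"x":-0.3,"y":4.1,"z":0,"twist":0.1,"jaw":1},
    {"x":-0.3,"y":4.3,"z":0,"twist":0.1,"jaw":1},
    {"x":-0.3,"y":4.3,"z":0,"twist":0.1,"jaw":1},
    {"x":-0.3,"y":4.3,"z":0,"twist":0.1,"jaw":1},
  ],
)

```text
clock: 5.68
eef_pos: [0.51, 0.0703, 0.0826]
tool_rot: [-0.023, 0.708, 0.022, 0.706]
ft_force: [-0.3, -6.8, 2.9]
grip_width: 0.0254
```

```bash
python3 - <<'E'
from h import *
injig()
p,d=bot.camera("side"); cv2.imwrite("pics/s6.png",cv2.resize(p[90:230,230:400],None,fx=4,fy=4,interpolation=cv2.INTER_CUBIC)[...,::-1])
P=wcloud('w6')
d=P-[509,66.8,0];a=np.radians(3.65);Q=np.c_[np.cos(a)*d[:,0]+np.sin(a)*d[:,1],-np.sin(a)*d[:,0]+np.cos(a)*d[:,1],P[:,2]]
q=Q[(Q[:,2]>82)&(Q[:,2]<93)&(abs(Q[:,0])<60)&(Q[:,1]>15)&(Q[:,1]<80)]; print('jawtop',np.percentile(q,[2,50,98],axis=0).round(1).tolist(),len(q))
E
```

```text
t 5.6833 tcp [510.   70.3  82.6] open 3.64 tilt [-0.002 -0.003 -1.   ] F [-0.3 -6.8  2.9] T [-1.43 -0.13 -0.  ] w 25.4
tcp in jig [1.2 3.5] foot bottom z 46.0
jawtop [[-38.2, 16.3, 83.8], [0.0, 42.7, 88.6], [37.7, 53.3, 90.2]] 8170
```

View pics/s6.png

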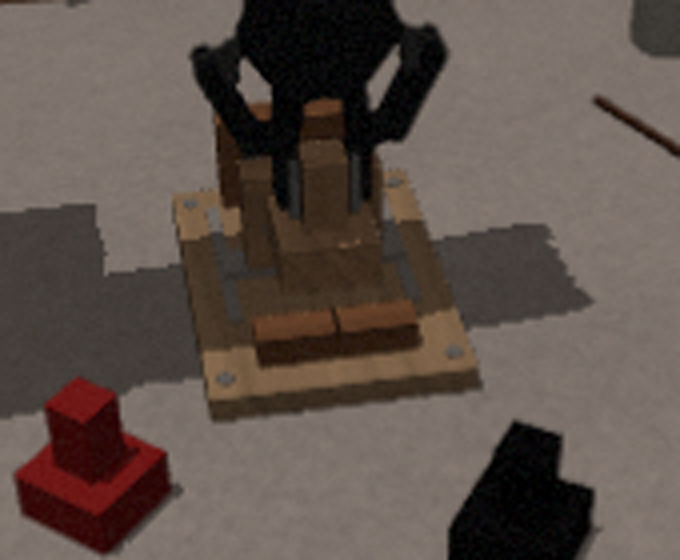

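View pics/w6.png

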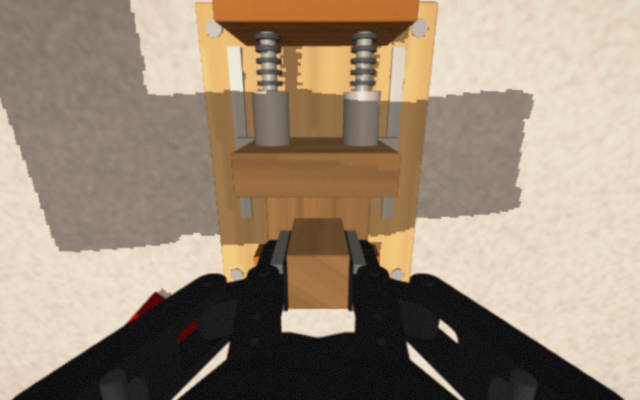

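The jaw is pressed back about 29.5 mm, the foot is clear of the fence (fence visible at (335,330) in front of it), and the force reads −6.8 N as expected. Lowering.

Emit:
step_arm(
  series=[
    {"x":-0.1,"y":0,"z":-0.5,"twist":0,"jaw":1},
    {"x":-0.1,"y":0,"z":-1,"twist":0,"jaw":1},
    {"x":-0.1,"y":0,"z":-1.5,"twist":0,"jaw":1},
    {"x":-0.1,"y":0,"z":-2,"twist":0,"jaw":1},
    {"x":-0.1,"y":0,"z":-2.4,"twist":0,"jaw":1},
    {"x":-0.1,"y":0,"z":-2.4,"twist":0,"jaw":1},
    {"x":-0.1,"y":0,"z":-2.4,"twist":0,"jaw":1},
  ],
)

```text
clock: 6.37
eef_pos: [0.5094, 0.0688, 0.0585]
tool_rot: [-0.025, 0.707, 0.02, 0.706]
ft_force: [2.3, -6.8, -2.9]
grip_width: 0.0252
```

```bash
python3 - <<'E'
from h import *
injig()
p,d=bot.camera("side"); cv2.imwrite("pics/s7.png",cv2.resize(p[90:230,230:400],None,fx=4,fy=4,interpolation=cv2.INTER_CUBIC)[...,::-1])
E
```

```text
t 6.3667 tcp [509.4  68.8  58.5] open 3.59 tilt [-0.001 -0.007 -1.   ] F [ 2.3 -6.8 -2.9] T [-1.54 -0.52  0.  ] w 25.2
tcp in jig [0.6 2. ] foot bottom z 21.9
```

View pics/s7.png

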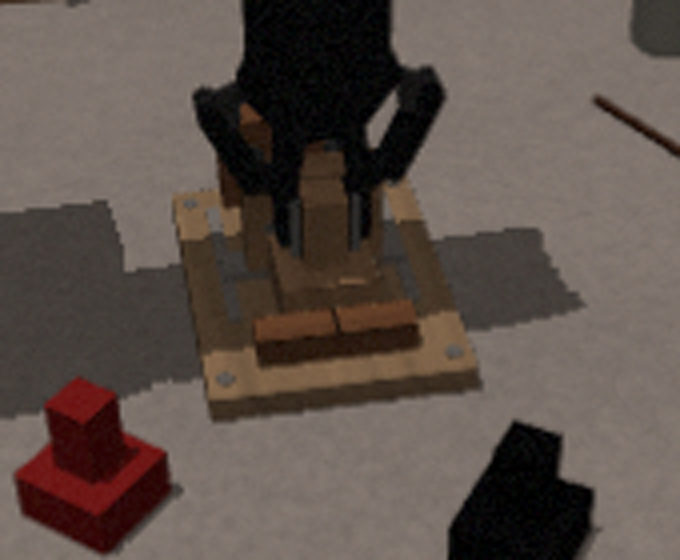

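Emit:
step_arm(
  series=[
    {"x":-0.05,"y":0,"z":-0.2,"twist":0,"jaw":1},
    {"x":-0.05,"y":0,"z":-0.4,"twist":0,"jaw":1},
    {"x":-0.05,"y":-0.1,"z":-0.5,"twist":0,"jaw":1},
    {"x":-0.05,"y":-0.1,"z":-0.5,"twist":0,"jaw":1},
    {"x":-0.05,"y":-0.1,"z":-0.5,"twist":0,"jaw":1},
  ],
)

```text
clock: 6.83
eef_pos: [0.5095, 0.0674, 0.0547]
tool_rot: [-0.025, 0.707, 0.019, 0.707]
ft_force: [-0.6, -5.6, 4.6]
grip_width: 0.0253
```

```bash
python3 -c "
from h import *
injig()"
```

```text
t 6.8333 tcp [509.5  67.4  54.7] open 3.59 tilt [ 0.001 -0.009 -1.   ] F [-0.6 -5.6  4.6] T [-0.87  0.17  0.09] w 25.3
tcp in jig [0.6 0.6] foot bottom z 18.1
```

Emit:
step_arm(
  series=[
    {"x":0,"y":-0.1,"z":-0.1,"twist":0,"jaw":1},
    {"x":0,"y":-0.1,"z":-0.1,"twist":0,"jaw":1},
    {"x":0,"y":-0.1,"z":-0.1,"twist":0,"jaw":1},
  ],
)

```text
clock: 7.08
eef_pos: [0.5096, 0.0668, 0.0547]
tool_rot: [-0.026, 0.706, 0.019, 0.707]
ft_force: [-1.6, -2.8, 5.6]
grip_width: 0.0254
```

```bash
python3 -c "
from h import *
injig()"
```

```text
t 7.0833 tcp [509.6  66.8  54.7] open 3.61 tilt [ 0.001 -0.009 -1.   ] F [-1.6 -2.8  5.6] T [-0.51  0.42  0.04] w 25.4
tcp in jig [ 0.6 -0.1] foot bottom z 18.1
```

Emit:
step_arm(
  series=[
    {"x":0,"y":0,"z":0,"twist":0,"jaw":3},
    {"x":0,"y":0,"z":0,"twist":0,"jaw":4},
    {"x":0,"y":0,"z":0,"twist":0,"jaw":5},
    {"x":0,"y":0,"z":0,"twist":0,"jaw":5},
    {"x":0,"y":0,"z":0,"twist":0,"jaw":5},
    {"x":0,"y":0,"z":0,"twist":0,"jaw":5},
  ],
)

```text
clock: 7.58
eef_pos: [0.5095, 0.067, 0.0545]
tool_rot: [-0.026, 0.706, 0.019, 0.707]
ft_force: [0.9, 0.6, 0.7]
grip_width: 0.0498
```

```bash
python3 -c "
from h import *
injig(); wcloud('w8')"
```

```text
t 7.5833 tcp [509.5  67.   54.5] open 3.62 tilt [ 0.001 -0.009 -1.   ] F [0.9 0.6 0.7] T [-0.01 -0.02  0.02] w 49.8
tcp in jig [0.5 0.1] foot bottom z 17.9
```

View pics/w8.png

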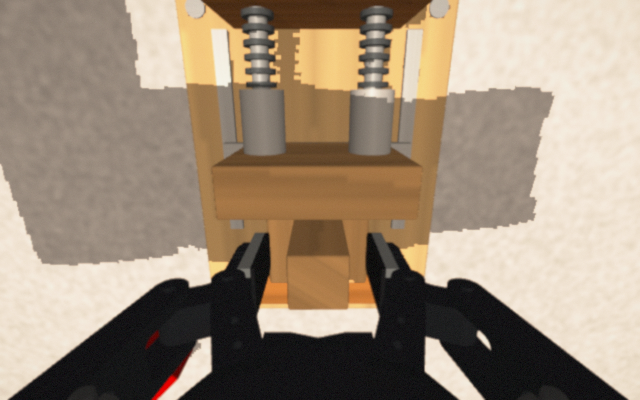

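The fingers are clear on both sides of the tenon (318,265) and the forces are about zero. Retracting straight up, then checking.

Emit:
step_arm(
  series=[
    {"x":0,"y":0,"z":1,"twist":0,"jaw":5},
    {"x":0,"y":0,"z":3,"twist":0,"jaw":5},
    {"x":0,"y":0,"z":6,"twist":0,"jaw":5},
    {"x":0,"y":0,"z":9,"twist":0,"jaw":5},
    {"x":0,"y":-3,"z":11,"twist":0,"jaw":5},
    {"x":-2,"y":-6,"z":12,"twist":0,"jaw":5},
    {"x":-5,"y":-9,"z":12,"twist":0,"jaw":5},
    {"x":-8,"y":-10,"z":12,"twist":0,"jaw":5},
    {"x":-10,"y":-10,"z":12,"twist":0,"jaw":5},
    {"x":-10,"y":-10,"z":12,"twist":0,"jaw":5},
  ],
)

```text
clock: 8.47
eef_pos: [0.4052, -0.0338, 0.1751]
tool_rot: [-0.025, 0.707, 0.018, 0.706]
ft_force: [-0.7, 0.8, 0.4]
grip_width: 0.0497
```

```bash
python3 - <<'E'
from h import *
injig()
A=[]
for n in("scene","side"):
    p,d=bot.camera(n); np.savez(n+"9.npz",p=p,d=d); W,_=cloud(n,n+"9.npz"); P=W.reshape(-1,3)*1000
    a,b=((300,100) if n=="scene" else (230,90)); cv2.imwrite(f"pics/{n}9.png",cv2.resize(p[b:b+140,a:a+170],None,fx=4,fy=4,interpolation=cv2.INTER_CUBIC)[...,::-1])
    a=np.radians(3.65);D=P-[509,66.8,0];Q=np.c_[np.cos(a)*D[:,0]+np.sin(a)*D[:,1],-np.sin(a)*D[:,0]+np.cos(a)*D[:,1],P[:,2]]
    A.append(Q)
    R=P[(np.hypot(P[:,0]-631,P[:,1]+241)<30)&(P[:,2]>67)&(P[:,2]<78)]; W0,_=cloud(n,n+"0.npz");P0=W0.reshape(-1,3)*1000;R0=P0[(np.hypot(P0[:,0]-631,P0[:,1]+241)<30)&(P0[:,2]>67)&(P0[:,2]<78)]
    print(n,"round tenon top now/before",R.mean(0).round(1),R0.mean(0).round(1))
for Q in A:
    F=Q[(abs(Q[:,0])<36)&(Q[:,1]>-27)&(Q[:,1]<26)&(Q[:,2]>41)&(Q[:,2]<100)]
    print("foot in jig",fit(F,FOOT,[0,0,0,18]))
    J=Q[(abs(Q[:,0])<50)&(Q[:,1]>20)&(Q[:,1]<60)&(Q[:,2]>84)&(Q[:,2]<92)]; print("jaw top y",np.percentile(J[:,1],[2,98]).round(1))
E
```

```text
t 8.4667 tcp [405.2 -33.8 175.1] open 3.47 tilt [-0.002 -0.009 -1.   ] F [-0.7  0.8  0.4] T [0.02 0.02 0.04] w 49.7
tcp in jig [-110.   -93.8] foot bottom z 138.5
scene round tenon top now/before [ 634.1 -243.3   71.5] [ 634.1 -243.1   71.7]
side round tenon top now/before [ 633.1 -244.1   71.3] [ 633.2 -244.2   71.4]
foot in jig (array([0.17, 0.91]), np.float64(0.2), np.float64(18.38), 'med', np.float64(0.73), 539)
jaw top y [27.1 50.7]
foot in jig (array([0.57, 0.68]), np.float64(0.27), np.float64(18.35), 'med', np.float64(0.67), 541)
jaw top y [26.2 49.7]
```

View pics/scene9.png

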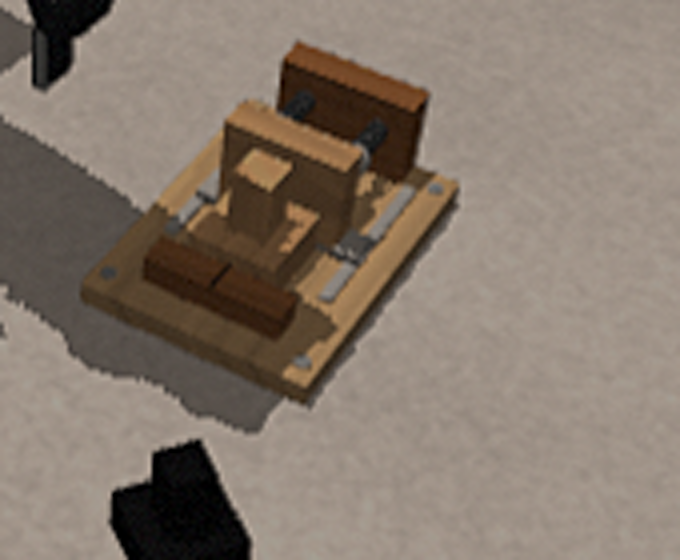

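View pics/side9.png

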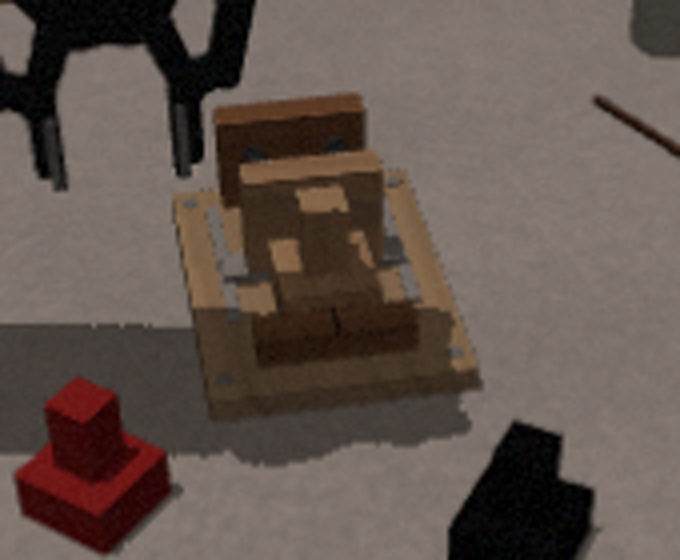

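Everything looks seated. One closer wrist-camera look at the foot/fence joint, since the fit shows about 0.8 mm in y.

Emit:
step_arm(
  series=[
    {"x":3,"y":0,"z":-1,"twist":0,"jaw":5},
    {"x":6,"y":0,"z":-2,"twist":0,"jaw":5},
    {"x":9,"y":0,"z":-4,"twist":0,"jaw":5},
    {"x":11,"y":-0.5,"z":-6,"twist":0,"jaw":5},
    {"x":11,"y":-0.5,"z":-6.5,"twist":0,"jaw":5},
    {"x":11,"y":-0.5,"z":-6.5,"twist":0,"jaw":5},
    {"x":11,"y":-0.5,"z":-6.5,"twist":0,"jaw":5},
  ],
)

```text
clock: 9.15
eef_pos: [0.5195, -0.0379, 0.1101]
tool_rot: [-0.025, 0.706, 0.019, 0.707]
ft_force: [0.1, -0.3, 0.8]
grip_width: 0.05
```

```bash
python3 - <<'E'
from h import *
injig(); P=wcloud('w10')
a=np.radians(3.65);D=P-[509,66.8,0];Q=np.c_[np.cos(a)*D[:,0]+np.sin(a)*D[:,1],-np.sin(a)*D[:,0]+np.cos(a)*D[:,1],P[:,2]]
F=Q[(abs(Q[:,0])<36)&(Q[:,1]>-27)&(Q[:,1]<26)&(Q[:,2]>41)&(Q[:,2]<100)]
print("foot",fit(F,FOOT,[0,0,0,18]))
f=Q[(abs(Q[:,0])<50)&(Q[:,1]>-60)&(Q[:,1]<-24)&(Q[:,2]>34)&(Q[:,2]<41)];print("fence",np.percentile(f,[1,50,99],axis=0).round(1).tolist())
b=Q[(abs(Q[:,0])<26)&(Q[:,1]>-27)&(Q[:,1]<26)&(Q[:,2]>43)&(Q[:,2]<54)]; print("base top plane",np.linalg.lstsq(np.c_[b[:,:2],np.ones(len(b))],b[:,2],rcond=None)[0].round(4),np.percentile(b[:,1],[1,99]))
im=cv2.imread("pics/w10.png"); cv2.imwrite("pics/w10c.png",cv2.resize(im[30:230,200:440],None,fx=3,fy=3,interpolation=cv2.INTER_CUBIC))
E
```

```text
t 9.15 tcp [519.5 -37.9 110.1] open 3.61 tilt [ 0.002 -0.009 -1.   ] F [ 0.1 -0.3  0.8] T [ 0.05  0.04 -0.03] w 50.0
tcp in jig [   3.8 -105.2] foot bottom z 73.5
foot (array([-0.22,  0.53]), np.float64(0.07), np.float64(19.06), 'med', np.float64(0.43), 8205)
fence [[-44.0, -50.0, 37.2], [0.2, -39.1, 38.7], [43.4, -28.4, 40.3]]
base top plane [-1.20000e-03 -1.09000e-02  4.90631e+01] [-26.76843324  25.21651764]
```

View pics/w10c.png

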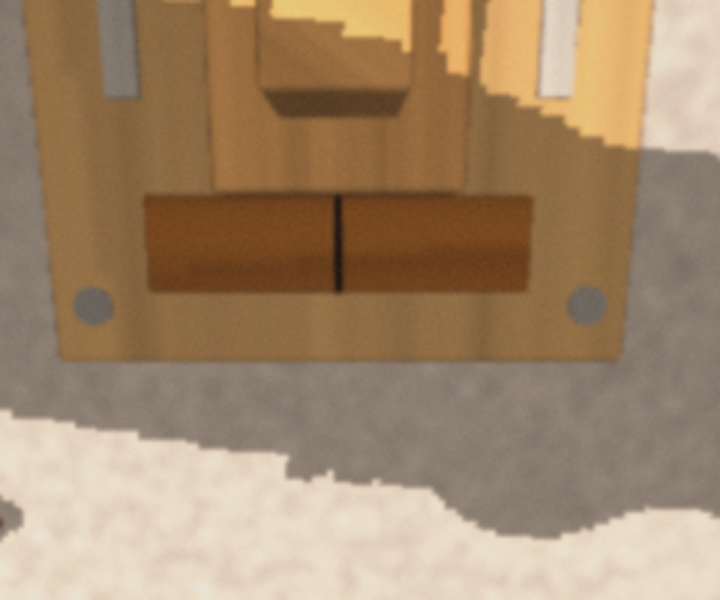

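The enlarged crop shows the foot's edge parallel to the fence with no gap. Its sides, at columns 211 and 466, are centred on the black line at 338. I'll compare the foot's slope with the board's in the same view.

```bash
python3 - <<'E'
from h import *
P=wcloud('w11')
a=np.radians(3.65);D=P-[509,66.8,0];Q=np.c_[np.cos(a)*D[:,0]+np.sin(a)*D[:,1],-np.sin(a)*D[:,0]+np.cos(a)*D[:,1],P[:,2]]
def pl(m):
    b=Q[m]
    for _ in range(4):
        k=np.linalg.lstsq(np.c_[b[:,:2],np.ones(len(b))],b[:,2],rcond=None)[0]; r=b[:,2]-b[:,:2]@k[:2]-k[2]; b=b[abs(r)<2.5*r.std()]
    return k.round(4),len(b),r.std().round(2)
x,y,z=Q.T
print("foot base top",pl((abs(x)<26)&(y>-26)&(y<24)&(z>45)&(z<52)))
print("board sides",pl((abs(x)>52)&(abs(x)<72)&(y>-65)&(y<60)&(z>13)&(z<23)&~((y>-20)&(abs(x)<60))))
print("fence",pl((abs(x)<43)&(y>-49)&(y<-30)&(z>34)&(z<42)))
print("tenon top",pl((abs(x)<11)&(abs(y)<11)&(z>85)&(z<96)))
E
```

```text
foot base top (array([-8.00000e-04, -1.03000e-02,  4.90111e+01]), 3823, np.float64(0.67))
board sides (array([ 2.00000e-04, -2.60000e-03,  1.86867e+01]), 5840, np.float64(0.68))
fence (array([8.0000e-04, 4.1000e-03, 3.8906e+01]), 3364, np.float64(0.64))
tenon top (array([-1.80000e-03, -8.00000e-03,  9.10104e+01]), 2195, np.float64(0.65))
```

In this view the foot slopes about 0.4° more than the board, with its fence edge some 0.4 mm up, which matches the tool's tilt at release. I'll press it down gently on the tenon with shut fingers.

Emit:
step_arm(
  series=[
    {"x":-0.2,"y":1.5,"z":0.5,"twist":0,"jaw":0},
    {"x":-0.4,"y":4,"z":0.5,"twist":0,"jaw":0},
    {"x":-0.7,"y":6.5,"z":0.5,"twist":0,"jaw":0},
    {"x":-0.9,"y":8.7,"z":0.5,"twist":0,"jaw":0},
    {"x":-1,"y":9.7,"z":0.2,"twist":0,"jaw":0},
    {"x":-1,"y":9.8,"z":-0.3,"twist":0,"jaw":0},
    {"x":-1,"y":9.8,"z":-0.8,"twist":0,"jaw":0},
    {"x":-1,"y":9.8,"z":-1.2,"twist":0,"jaw":0},
    {"x":-1,"y":9.8,"z":-1.2,"twist":0,"jaw":0},
    {"x":-1,"y":9.8,"z":-1.2,"twist":0,"jaw":0},
  ],
)

```text
clock: 10.08
eef_pos: [0.5094, 0.0588, 0.099]
tool_rot: [-0.025, 0.706, 0.018, 0.708]
ft_force: [-0.4, 0.1, 0.2]
grip_width: 0.0002
```

```bash
python3 -c "
from h import *
injig()"
```

```text
t 10.0833 tcp [509.4  58.8  99. ] open 3.5 tilt [ 0.003 -0.01  -1.   ] F [-0.4  0.1  0.2] T [ 0.   -0.06 -0.07] w 0.2
tcp in jig [-0.1 -8. ] foot bottom z 62.4
```

Emit:
step_arm(
  series=[
    {"x":0,"y":0,"z":-0.3,"twist":0,"jaw":0},
    {"x":0,"y":0,"z":-0.6,"twist":0,"jaw":0},
    {"x":0,"y":0,"z":-0.9,"twist":0,"jaw":0},
    {"x":0,"y":0,"z":-1.0,"twist":0,"jaw":0},
    {"x":0,"y":0,"z":-1.1,"twist":0,"jaw":0},
  ],
)

```text
clock: 10.5
eef_pos: [0.5097, 0.0577, 0.09]
tool_rot: [-0.025, 0.705, 0.017, 0.708]
ft_force: [-7.4, -2.9, 22.2]
grip_width: -0.0
```

```bash
python3 -c "
from h import *
injig()"
```

```text
t 10.5 tcp [509.7  57.7  90. ] open 3.45 tilt [ 0.005 -0.012 -1.   ] F [-7.4 -2.9 22.2] T [-0.72  1.52 -0.01] w -0.0
tcp in jig [ 0.1 -9.2] foot bottom z 53.4
```

Contact is at z = 90.0 mm, exactly the seated tenon height (18 + 72), with 22 N of press. I'll back off and take the final look.

Emit:
step_arm(
  series=[
    {"x":0,"y":0,"z":0.5,"twist":0,"jaw":0},
    {"x":0,"y":0,"z":1.5,"twist":0,"jaw":0},
    {"x":0,"y":-1,"z":2.5,"twist":0,"jaw":0},
    {"x":0.3,"y":-4,"z":2.5,"twist":0,"jaw":0},
    {"x":0.6,"y":-7,"z":2.5,"twist":0,"jaw":0},
    {"x":0.9,"y":-9,"z":2.5,"twist":0,"jaw":0},
    {"x":1,"y":-9.6,"z":2,"twist":0,"jaw":0},
    {"x":1,"y":-9.6,"z":2,"twist":0,"jaw":0},
    {"x":1,"y":-9.6,"z":2,"twist":0,"jaw":0},
  ],
)

```text
clock: 11.25
eef_pos: [0.5193, -0.0384, 0.1097]
tool_rot: [-0.025, 0.706, 0.017, 0.708]
ft_force: [0.1, 0.6, 0.0]
grip_width: -0.0002
```

```bash
python3 - <<'E'
from h import *
injig()
P=wcloud('w12')
a=np.radians(3.65);D=P-[509,66.8,0];Q=np.c_[np.cos(a)*D[:,0]+np.sin(a)*D[:,1],-np.sin(a)*D[:,0]+np.cos(a)*D[:,1],P[:,2]]
def pl(m):
    b=Q[m]
    for _ in range(4):
        k=np.linalg.lstsq(np.c_[b[:,:2],np.ones(len(b))],b[:,2],rcond=None)[0]; r=b[:,2]-b[:,:2]@k[:2]-k[2]; b=b[abs(r)<2.5*r.std()]
    return k.round(4),len(b),r.std().round(2)
x,y,z=Q.T
print("foot base top",pl((abs(x)<26)&(y>-26)&(y<24)&(z>45)&(z<52)))
print("board",pl((abs(x)>52)&(abs(x)<72)&(y>-65)&(y<60)&(z>13)&(z<23)&~((y>-20)&(abs(x)<60))))
print("fence",pl((abs(x)<43)&(y>-49)&(y<-30)&(z>34)&(z<42)))
print("tenon top",pl((abs(x)<11)&(abs(y)<11)&(z>85)&(z<96)))
im=cv2.imread("pics/w12.png"); cv2.imwrite("pics/w12c.png",cv2.resize(im[0:230,200:440],None,fx=2.5,fy=2.5,interpolation=cv2.INTER_CUBIC))
E
```

```text
t 11.25 tcp [519.3 -38.4 109.7] open 3.4 tilt [ 0.004 -0.011 -1.   ] F [0.1 0.6 0. ] T [ 0.03  0.03 -0.01] w -0.2
tcp in jig [   3.6 -105.7] foot bottom z 73.1
foot base top (array([1.10000e-03, 4.00000e-04, 4.87296e+01]), 3881, np.float64(0.66))
board (array([ 1.00000e-04, -1.80000e-03,  1.87195e+01]), 5879, np.float64(0.69))
fence (array([1.00000e-04, 3.40000e-03, 3.88651e+01]), 3394, np.float64(0.65))
tenon top (array([3.0000e-04, 1.0700e-02, 9.0747e+01]), 2241, np.float64(0.65))
```

View pics/w12c.png

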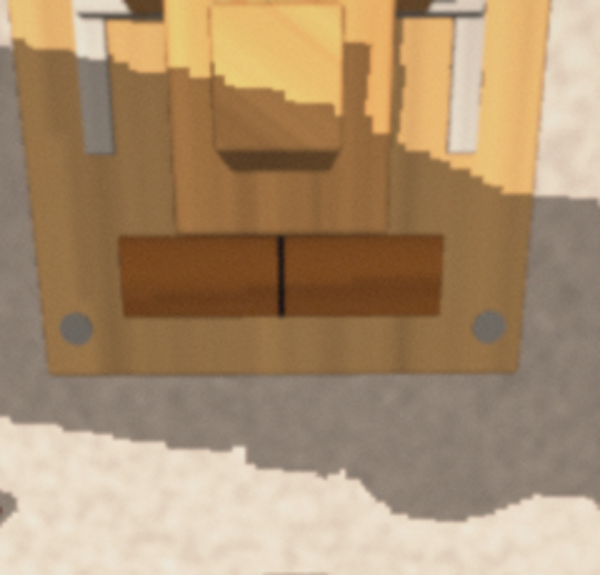

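The foot now lies flat: base top 48.73 mm over a board at 18.72 mm, with almost no slope. It is flush and centred, with its sides at 177 and 388 and the line at 281. The robot is clear, so I'm handing in.

```bash
python3 -c "
from h import *
st(); print(bot.job_done())"
```

```text
t 11.3 tcp [519.3 -37.9 109.8] open 3.47 tilt [ 0.004 -0.011 -1.   ] F [-0.5 -0.2  0.4] T [ 0.02  0.01 -0.06] w 0.1
the job is handed in; nothing more can be done
None
```

The square-tenon foot is loaded in the jig, tenon up. I pressed the jaw back about 29 mm with the foot's side, lowered the foot onto the board, eased it against the fence and let go. The job was handed in at 11.3 s of the 38 s allowed.

- **After release:** the foot leaned about 0.4°, with its fence edge roughly 0.4 mm up. I pressed it down once on the tenon with shut fingers, at about 22 N.
- **Flatness:** the last wrist view puts the base top 30.0 mm above the board, with a slope of about 0.1° against it. In the same view the small tenon top still showed a slope of about 0.6°. That disagrees with the base top and may be noise.
- **Position:** there is no visible gap to the fence, and the foot sits within about 1 mm of the fence's middle line. Model fits to the depth images before the press put the foot 0.5 to 0.9 mm off the fence. That is inside the 2 mm calibration, so I trusted the picture.
- **Jaw:** before that press, the jaw measured 26 to 27 mm back, where 26 mm is expected with the foot seated.
- **Bystander and clearance:** the round-tenon foot measured unmoved, within 0.2 mm, before that press; I did not measure it again. The gripper was clear with no contact force at hand-in.

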